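# Load the twine box and hold its lid for threading

## Task

Put the spool of green garden twine upright on the spindle inside the twine box, lowering it by hand until it sits right down on its seat rather than dropping it. Then take the open lid, bring it forward to about 60 degrees up from shut and finish still holding it there, steady and never letting it drop, so that I can thread the twine up through the eye in it. Leave the mug, the glasses case, the phone stand and the spring clip where they are.

Things in the scene. Friction and masses are not known exactly. Their poses are not given: they have to be found in the camera images.
- twine_box: Green-painted pine box, open at the top, screwed to the sill, holding one upright wooden spindle. Outside 170 mm along its x, 190 mm along its y, 100 mm high; walls 10 mm (clear inside 150 x 170 mm). Origin: centre of its underside, at sill height. Its x axis points from the front wall (towards the robot) to the hinged back wall, its z up.
- spindle_tip (a point): Top of the spindle, on its axis, 96 mm above the sill, 4 mm below the box rim. The spindle is a round dowel, 14 mm in diameter with a tapered top 5 mm, at the centre of the box; axes as the box's.
- spindle_seat (a point): Point on the spindle's axis at the top of the flat round seat disc (48 mm in diameter) on which the spool rests, 11 mm above the sill; axes as the box's.
- lid_hinge (a point): Middle of the hinge pin, 88 mm behind the box's centre along its +x, 100 mm above the sill (level with the rim); axes as the box's. The pin runs along the box's y. The lid's inner face lies in a plane through the pin.
- lid_edge (a point): Middle of the lid's free edge at mid thickness; moves with the lid. It lies 182 mm from the hinge pin along the lid and 5 mm outward of the lid's inner face. (Shut, it overhangs the front wall by 9 mm.) Its axes turn with the lid: x along the lid from free edge to hinge, z out of the outer face (up when shut).
- twine_lid (a joint): Angle of the lid, rad: 0 shut, growing as it opens up and back. Flat green board, 180 mm front to back, 198 mm wide, 10 mm thick, about 0.22 kg, a 16 mm brass-ringed eye at its middle. Free hinge with a stop at 1.78 (102 degrees), where it leans back and stays as at the start; below about 85 degrees it falls shut when let go.
- spool: Spool of green garden twine: a stiff cylinder 58 mm in diameter, with a cardboard core tube, 80 mm tall overall, bore 20 mm right through, about 0.13 kg; stands upright and loose on the sill at the start. Origin: centre of its underside, z up the bore.
- mug: Blue enamel mug, 84 mm in diameter, 85 mm high, with a handle on its +y side (reaching 73 mm from the axis) and pens standing in it up to 150 mm high. Origin: centre of its underside.
- glasses_case: Black hard glasses case, shut, 162 mm (its x) by 62 mm by 41 mm high. Origin: centre of its underside.
- phone_stand: Orange silicone phone stand, base 85 mm (its x) by 75 mm, sloping back rest up to 86 mm high. Origin: centre of its underside.
- spring_clip: Grey plastic spring clip lying on its side, 90 mm (its x) by 34 mm by 24 mm high. Origin: centre of its underside.

How it is judged (in metres and radians):
On the way, in this order (a step that is already met when the one before it is completed fails the run):
1. the spool stands fully down on the spindle's seat and is let go (horizontal distance between spool and spindle_seat below 0.006 m and z of spool in the frame of spindle_seat below 0.004 m and angle between spool's own z axis and vertical below 0.08 rad and contact force between the fingers and spool below 0.1 N), for 0.2 s.
2. the fingers hold the lid still at 60 degrees, give or take 8 (value of joint twine_lid between 0.907 and 1.187 rad and velocity of joint twine_lid between -0.06 and 0.06 rad/s and contact force between the fingers and twine_lid above 0.2 N), for 0.5 s.
At the end, for the whole second after the job is handed in: The robot's fingers hold the lid, still, at 60 degrees from shut (within 8 degrees) while the spool stands upright on the spindle, fully down on its seat (within 4 mm) and not touched by the fingers or the lid; the mug, glasses case, phone stand and spring clip are within 20 mm of where they were (all of step 1 and all of step 2 and contact force between twine_lid and spool below 0.1 N and distance of each of mug, glasses_case, phone_stand, spring_clip from where it was at the start of the episode below 0.02 m); the arm keeps its last pose, push and grip.
It fails at once if the lid drops: it goes below 35 degrees (value of joint twine_lid below 0.61 rad).
It fails at once if the spool is dropped: it moves faster than 0.7 m/s (a free fall of about 25 mm) with no finger on it (linear speed of spool above 0.7 m/s and contact force between the fingers and spool below 0.05 N).
It fails at once if the mug, glasses case, phone stand or spring clip is shifted by more than 20 mm or tipped (distance of any of mug, glasses_case, phone_stand, spring_clip from where it was at the start of the episode above 0.02 m or angle between any of mug, glasses_case, phone_stand, spring_clip's own z axis and vertical above 0.3 rad).
It also fails if it takes over 64 s, if anything falls off the work surface, if the arm or the gripper's body presses on something with over 40 N, if the wrist force passes 120 N, or if a joint passes its speed limit or range.

## Robot

A 6-joint arm with a two-finger parallel gripper is mounted at the origin on the work surface. World frame = base frame: x ahead of the robot, y to its left, z up, the work surface at z = 0. Lengths are in mm, angles in degrees, forces in N, time in s.
With the tool pointing down it reaches from about 300 to 850 mm from the base axis. Payload 4.2 kg.
Tool frame: the origin (TCP) lies midway between the tips of the shut fingers; the grasp point (between the pads) lies 19 mm behind it (pinch_z is the distance from the TCP to the grasp point, in mm); z points along the fingers, y is the line along which they close (so a half turn about z gives the same grasp; the last joint's range is limited). The gripper opens to 91 mm and grips with 3 to 60 N. Pads are 32 mm wide; open, the fingers measure 118 mm over their backs; the gripper's body (76 mm by 178 mm) begins 60 mm behind the grasp point.
Start: joints at [-68.698, 18.312, 89.639, -0, 72.044, -1.146], TCP at [219.57, -531.444, 213.976] pointing down, gripper open.
Joint ranges: [-177.97, 177.97], [-48.28, 115.42], [12.27, 149.76], [-77.06, 257.06], [2.81, 150.46], [-146.56, 146.56]. Speed limits (degrees/s): [147.25, 147.25, 180, 180, 180, 180].

## Interface

Orientations are given as [roll, pitch, yaw] about the fixed x, y, z axes, in that order (R = Rz(yaw) Ry(pitch) Rx(roll)).
In Python, from workcell import * gives the robot as it stands.
- The arm moves only by the tool step_arm, never from a script. Its argument "steps" is a list of rows, each a list of 7 numbers: the turn, a rotation vector about the tool's x, y, z in degrees, then the shift along the tool's x, y, z in mm, then the opening, from 0 (shut) to 1 (fully open). In form: [[rx, ry, rz, x, y, z, hand], ...]. A call has exactly 8 rows; each row shifts and turns the commanded pose from where the row before left it, along the tool's axes as they then stand; what a row does not reach is not made up. A row lasts 1/8 s, in which the tool goes at most 62.5 mm and 10.7 degrees, less where a joint would pass 70% of its speed; a pose out of reach is approached as far as the arm can. A call is refused whole if a number of a shift passes 62.5 or a number of a turn 10.7, either way. A call with a gripper value outside its range is refused whole. The fingers move at their own pace and stop on an object; "force" is the grip in N (left out, the last holds). Time passes only in rows, so rows that do not move let the fingers close, or fill a call up. It gives the time, the measured TCP pose, the force, the opening and the grip force at its end, in the units of the state.
- state(): the state, without advancing time (a new reading comes with each control period).
- grab_frame(name): name is "scene" or "top" or "wrist"; returns a dict with "image" (384x512x3 uint8, blue, green, red), "fovy" (degrees; the focal length in pixels is half the picture's height over the tangent of half this angle, whatever the lens; pixels are square), "cx", "cy" (the principal point, pixels), "dist" ([k1, k2, p1, p2, k3] as OpenCV has them; the pictures are not rectified), "origin" and "rotation" of the camera in the world; the wrist camera has in their place "tool_from_camera" (4x4, takes a point from camera to tool coordinates, whose origin is the TCP and whose axes are the flange's). Camera axes: x right, y down, z forward; pixel columns grow to the right and rows downward; lengths in mm; the calibration is good to about 2 mm. A picture is of the moment at which its call begins: read the wrist's pose just before it. There is no depth.
- job_done(): hands the job in; it is judged then, once.
The state is a dict: "time_s": time; "qpos": joint angles; "qvel": joint speeds; "effort": joint torques, N m; "ee_pos": TCP position; "ee_rot": TCP orientation; "force": force on the tool from outside, world axes, zero at the start; "torque": the same for the moment, N m; "gripper_width": finger opening in mm; "gripper_force": force on a finger pad.
Only numpy, scipy, OpenCV 4.12 (cv2) and the standard library are available. Lean on these libraries where they do the work, as an engineer would, in place of code of your own. Each camera call takes 0.05 s, during which the arm holds its last target. There are 200 camera calls.

## Working session

There is one attempt and no reset: what is moved stays moved. The work goes in short steps, Python scripts to look and compute and a tool call to move; the robot and the scene stay as the last step left them, time stands still between calls to the robot, and variables do not carry over. Pictures are saved under pics/ and viewed, at most 10 in all, crops included, and the job is handed in when it is done.

Besides the shell and the picture viewer there is one more tool, called after "Call:" as name(argument=value, ...) on one line, values as JSON. step_arm: Moves the arm, as the interface text tells. Its arguments: {"type":"object","properties":{"steps":{"type":"array","items":{"type":"array","items":{"type":"number"}}},"force":{"type":"number"}},"required":["steps"]}

```bash
mkdir -p pics; ls; python3 - <<'E'
from workcell import *
import cv2
print(state())
for n in ("scene","top"):
    f=grab_frame(n); cv2.imwrite(f"pics/{n}0.png",f["image"]); print({k:v for k,v in f.items() if k!="image"})
    import pickle; pickle.dump(f,open(f"{n}0.pkl","wb"))
E
```

```text
pics
{'time_s': 0.0, 'qpos': array([-6.86992899e+01,  1.83505964e+01,  8.97055000e+01,  9.28835026e-05,
        7.20426759e+01, -1.14464794e+00]), 'qvel': array([ 0.04171444,  0.04217888, -0.00430126,  0.02732546,  0.01189863,
       -0.08362753]), 'effort': array([ 8.92149146e-04, -4.12455654e+01, -2.31969452e+01,  7.25299213e-02,
        4.55789943e-02, -1.59571737e-04]), 'ee_pos': array([ 219.37000865, -530.97542381,  213.13688231]), 'ee_rot': array([-1.79901249e+02, -2.06141980e-03,  2.24453276e+01]), 'force': array([ 0.42428081, -0.75560312,  0.44396462]), 'torque': array([ 0.01802038,  0.02775614, -0.07178808]), 'gripper_force': 0.0, 'gripper_width': 91.40069737586964}
{'fovy': 56.877673151903224, 'cx': 260.35398312278454, 'cy': 186.14327617548517, 'dist': array([0.02918741, 0.        , 0.        , 0.        , 0.        ]), 'origin': array([ 938.77114721, -369.07052594,  992.70923005]), 'rotation': array([-1.50494122e+02, -2.43542752e-02,  4.55285134e+01])}
{'fovy': 51.11780820343687, 'cx': 254.93613862639464, 'cy': 189.74746160262964, 'dist': array([0.04393196, 0.        , 0.        , 0.        , 0.        ]), 'origin': array([ 385.57294666,  -13.14568285, 1074.07369486]), 'rotation': array([-168.91312773,   -0.36212098,  -88.87877215])}
```

View pics/scene0.png

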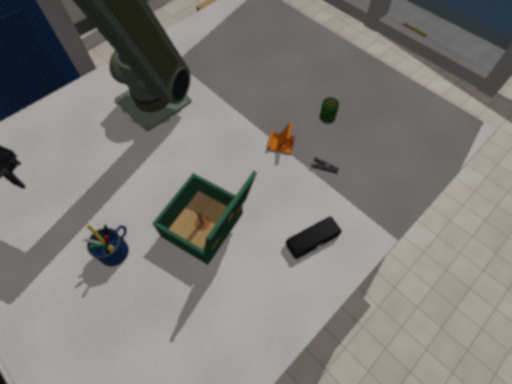

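View pics/top0.png

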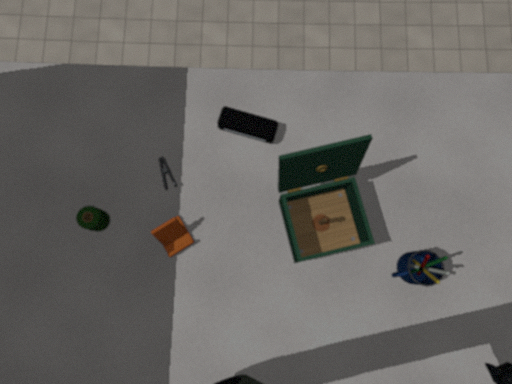

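The scene view shows the spool at (329,110) and the box at about (205,215). The top view shows the spool at (92,218), the box rim at about (326,220), the spindle near (322,222) and the eye at (321,169).

```bash
cat > h.py <<'E'
import numpy as np, cv2, pickle
from scipy.spatial.transform import Rotation as R
def K(f):
    fl=f["image"].shape[0]/2/np.tan(np.radians(f["fovy"])/2)
    return np.array([[fl,0,f["cx"]],[0,fl,f["cy"]],[0,0,1.]])
def pose(f):
    if "origin" in f: return np.array(f["origin"]),R.from_euler("xyz",f["rotation"],degrees=True).as_matrix()
    T=np.eye(4);s=f["st"];T[:3,:3]=R.from_euler("xyz",s["ee_rot"],degrees=True).as_matrix();T[:3,3]=s["ee_pos"]
    T=T@f["tool_from_camera"]; return T[:3,3],T[:3,:3]
def rays(f,p):
    u=cv2.undistortPoints(np.array(p,float).reshape(-1,1,2),K(f),f["dist"])[:,0]
    o,M=pose(f); d=np.c_[u,np.ones(len(u))]@M.T
    return o,d/np.linalg.norm(d,axis=1)[:,None]
def plane(f,p,z):
    o,d=rays(f,p); return o+d*((z-o[2])/d[:,2])[:,None]
def tri(fs,ps):
    A=np.zeros((3,3));b=np.zeros(3);L=[]
    for f,p in zip(fs,ps):
        o,d=rays(f,[p]);P=np.eye(3)-np.outer(d[0],d[0]);A+=P;b+=P@o;L.append((P,o))
    x=np.linalg.solve(A,b); return x,[float(np.linalg.norm(P@(x-o))) for P,o in L]
def grab(n):
    import workcell as w
    s=w.state() if n=="wrist" else None
    f=dict(w.grab_frame(n)); f["st"]=s; return f
def green(im):
    h=cv2.cvtColor(im,cv2.COLOR_BGR2HSV); return cv2.inRange(h,(40,70,20),(95,255,255))
E
python3 - <<'E'
from h import *
out=[]
for n,r in (("scene",(280,80,380,150)),("top",(60,190,130,245))):
    f=pickle.load(open(n+"0.pkl","rb")); x0,y0,x1,y1=r
    im=f["image"][y0:y1,x0:x1]; m=green(im)
    c=max(cv2.findContours(m,0,2)[0],key=cv2.contourArea); 
    print(n,cv2.contourArea(c),np.array(cv2.boundingRect(c))+[x0,y0,0,0])
    out.append(cv2.resize(im,(390,300),interpolation=cv2.INTER_CUBIC))
f=pickle.load(open("top0.pkl","rb")); t=f["image"][130:270,265:385]
g=pickle.load(open("scene0.pkl","rb")); s=g["image"][165:265,150:260]
out+= [cv2.resize(t,(390,300),interpolation=cv2.INTER_CUBIC),cv2.resize(s,(390,300),interpolation=cv2.INTER_CUBIC)]
cv2.imwrite("pics/crop.png",cv2.convertScaleAbs(np.vstack([np.hstack(out[:2]),np.hstack(out[2:])]),alpha=1.6))
E
```

```text
scene 299.0 [320  98  18  25]
top 486.5 [ 77 207  32  23]
```

View pics/crop.png

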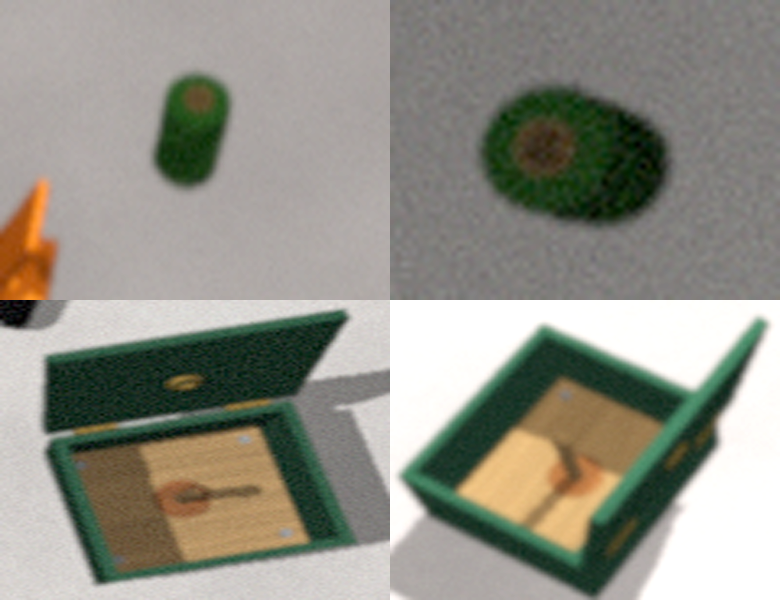

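The crop shows the spool's core end at scene (330.7,102.4) and top (87.2,216.5). It also shows the box rim's outer corners and the seat disc at top (321.9,222.4).

```bash
python3 - <<'E'
from h import *
t=pickle.load(open("top0.pkl","rb"));s=pickle.load(open("scene0.pkl","rb"))
print("spool top",tri([t,s],[(87.2,216.5),(330.7,102.4)]))
T=lambda x,y:(265+x/3.25-.35,130+(y-300)/2.143-.3)
S=lambda x,y:(150+(x-390)*110/390-.35,165+(y-300)/3-.3)
# rim corners (outer)
print("front-right(sc left)",tri([t,s],[T(352,540),S(404,476)]))
print("front-left?",tri([t,s],[T(98,580),S(545,328)]))
print("corner back right / tr",plane(t,[T(352,540),T(98,580),T(48,448),T(297,404)],100))
print("seat",tri([t,s],[T(185,498),S(574,475)]))
print("eye",plane(t,[T(184,382)],190))
E
```

```text
spool top (array([504.13522234, 396.03826165,  78.44810737]), [1.2169512492312222, 1.216951249231117])
front-right(sc left) (array([ 455.43553731, -303.4851068 ,   94.99223056]), [0.14783176020454444, 0.1478317602046991])
front-left? (array([ 404.79996737, -119.402252  ,   85.26362093]), [4.408744192347634, 4.40874419234768])
corner back right / tr [[ 455.15043752 -301.86790421  100.        ]
 [ 406.76484758 -114.08965934  100.        ]
 [ 555.17603582  -76.27682149  100.        ]
 [ 610.89982087 -266.02011263  100.        ]]
seat (array([ 510.01609004, -194.54895345,   11.25013949]), [0.21632937086894635, 0.21632937086887452])
eye [[ 612.34369988 -164.73030121  190.        ]]
```

```bash
cat >> h.py <<'E'
def plan(p,rot=None,st=None,tilt=0):
    """shift in current tool axes to p (mm); then turn (tool rotvec) to yaw rot with tilt about tool x"""
    import workcell as w
    s=st or w.state(); A=R.from_euler("xyz",s["ee_rot"],degrees=True)
    print("at",s["ee_pos"].round(1),s["ee_rot"].round(2),"w",round(s["gripper_width"],1),"t",s["time_s"])
    print("shift",A.inv().apply(np.array(p)-s["ee_pos"]).round(1))
    if rot is not None:
        B=R.from_euler("xyz",[180,0,rot],degrees=True)*R.from_euler("x",tilt,degrees=True)
        print("turn",(A.inv()*B).as_rotvec(degrees=True).round(2))
E
python3 - <<'E'
from h import *
f=grab("wrist"); print(f["tool_from_camera"].round(2),f["fovy"])
plan([400,-190,370],14.3)
E
```

```text
[[  -0.     -0.96   -0.27   76.6 ]
 [   1.     -0.     -0.     -0.28]
 [   0.     -0.27    0.96 -171.16]
 [   0.      0.      0.      1.  ]] 62.39819726677759
at [ 219.4 -531.1  213.3] [-179.92   -0.     22.45] w 91.0 t 0.15
shift [ 297.1 -246.5 -156.3]
turn [-0.08  0.    8.15]
```

Call:
step_arm(steps=[[0,0,0,41,-26.5,-19.5,1],[0,0,0,41,-26.5,-19.5,1],[0,0,0,41,-26.5,-19.5,1],[0,0,0,41,-26.5,-19.5,1],[0,0,0,41,-26.5,-19.5,1],[0,0,0,41,-26.5,-19.5,1],[0,0,0,41,-26.5,-19.5,1],[0,0,0,41,-26.5,-19.5,1]])

```text
time_s: 1.15
ee_pos: [442.3, -208.8, 370.4]
ee_rot: [180.0, 0.0, 22.4]
force: [0.4, -0.5, -0.7]
gripper_width: 91.3
gripper_force: 0.0
```

Call:
step_arm(steps=[[0,0,-10.7,0,0,0,1],[0,0,-10.7,0,0,0,1],[0,0,-10.7,0,0,0,1],[0,0,-10.7,0,0,0,1],[0,0,-10.7,0,0,0,1],[0,0,-10.7,0,0,0,1],[0,0,-10.7,0,0,0,1],[0,0,-10.7,0,0,0,1]])

```text
time_s: 2.15
ee_pos: [441.6, -210.2, 369.6]
ee_rot: [-180.0, -0.0, 108.4]
force: [0.2, 0.3, 0.1]
gripper_width: 91.3
gripper_force: 0.0
```

Call:
step_arm(steps=[[0,0,-10.7,0,0,0,1],[0,0,-10.7,0,0,0,1],[0,0,-10.7,0,0,0,1],[0,0,-10.7,0,0,0,1],[0,0,-10.7,0,0,0,1],[0,0,-10.7,0,0,0,1],[0,0,-10.7,0,0,0,1],[0,0,-10.7,0,0,0,1]])

```text
time_s: 3.15
ee_pos: [441.6, -210.2, 369.6]
ee_rot: [180.0, -0.0, -166.0]
force: [-0.2, 0.7, 0.7]
gripper_width: 91.4
gripper_force: 0.0
```

```bash
python3 - <<'E'
from h import *
f=grab("wrist"); pickle.dump(f,open("w1.pkl","wb")); cv2.imwrite("pics/w1.png",cv2.convertScaleAbs(cv2.resize(f["image"],(800,600),interpolation=cv2.INTER_CUBIC),alpha=1.5))
plan([504,396,230],194.3); print(f["st"]["qpos"])
E
```

```text
at [ 441.6 -210.2  369.6] [ 1.7998e+02 -3.0000e-02 -1.6578e+02] w 91.5 t 3.2
shift [-209.4  572.3  139.7]
turn [ 0.02 -0.03 -0.08]
[-2.67964651e+01  6.98652283e+00  8.26312378e+01 -4.51058771e-03
  9.04231436e+01 -1.30797355e+02]
```

View pics/w1.png

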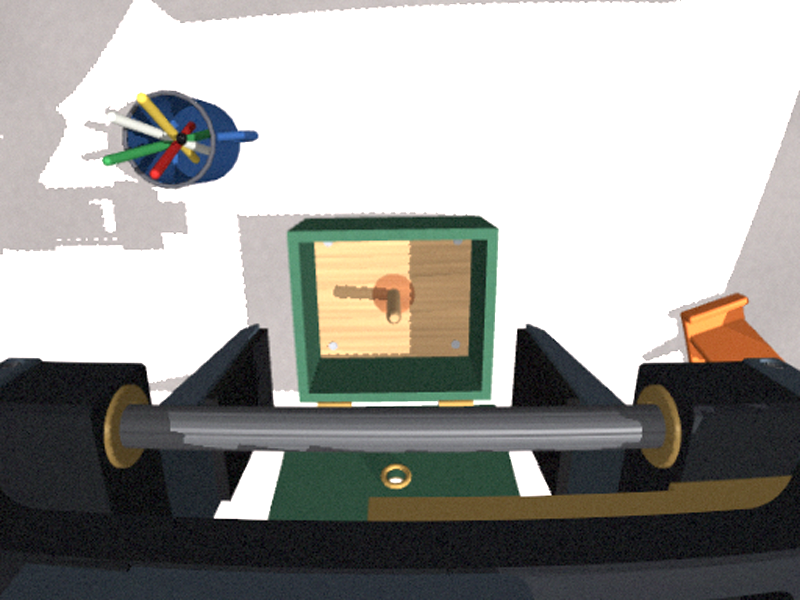

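The wrist view (shown at 800 px scale) has the rim's outer corners at (287,231), (498,230), (492,399) and (300,401). The spindle tip is at (395,317), the seat disc at (393,293) and the eye at (396,477). I'll make one small move along the way for a second view.

Call:
step_arm(steps=[[0,0,0,0,30,-10,1],[0,0,0,0,30,-10,1],[0,0,0,0,30,0,1],[0,0,0,0,0,0,1],[0,0,0,0,0,0,1],[0,0,0,0,0,0,1],[0,0,0,0,0,0,1],[0,0,0,0,0,0,1]])

```text
time_s: 4.2
ee_pos: [420.6, -123.2, 389.8]
ee_rot: [180.0, -0.0, -166.4]
force: [-0.3, 0.2, -0.7]
gripper_width: 91.0
gripper_force: 0.0
```

```bash
python3 - <<'E'
from h import *
f=grab("wrist"); pickle.dump(f,open("w2.pkl","wb"))
w=pickle.load(open("w1.pkl","rb"));t=pickle.load(open("top0.pkl","rb"))
P=lambda *a:[((x+.5)/1.5625-.5,(y+.5)/1.5625-.5) for x,y in a]
c=plane(w,P((287,231),(498,230),(492,399),(300,401)),100); print(c.round(1))
tip=P((395,317)); print("tip",plane(w,tip,96),"seat",plane(w,P((393,293)),11))
m=(c[0]+c[1])/2; d=c[1]-c[0]; print("len",np.linalg.norm(d),"yaw",np.degrees(np.arctan2(-d[0],d[1])))
im=f["image"]
a=[cv2.resize(x["image"][y0:y0+130,x0:x0+170],(400,306),interpolation=cv2.INTER_CUBIC) for x,x0,y0 in((w,170,130),(f,90,130))]
a=[cv2.convertScaleAbs(np.hstack(a),alpha=1.5)]
cv2.imwrite("pics/w2.png",a[0]); plan([504,396,230],194.3)
E
```

```text
[[ 452.6 -303.9  100. ]
 [ 406.1 -120.5  100. ]
 [ 567.8  -76.2  100. ]
 [ 615.7 -260.4  100. ]]
tip [[ 509.16004724 -189.92128872   96.        ]] seat [[ 509.59566041 -191.51955065   11.        ]]
len 189.19593574579793 yaw 14.22190182026135
at [ 420.6 -123.1  389.8] [ 1.8000e+02 -1.0000e-02 -1.6639e+02] w 91.0 t 4.25
shift [-203.3  484.9  159.8]
turn [ 0.   -0.01 -0.69]
```

View pics/w2.png

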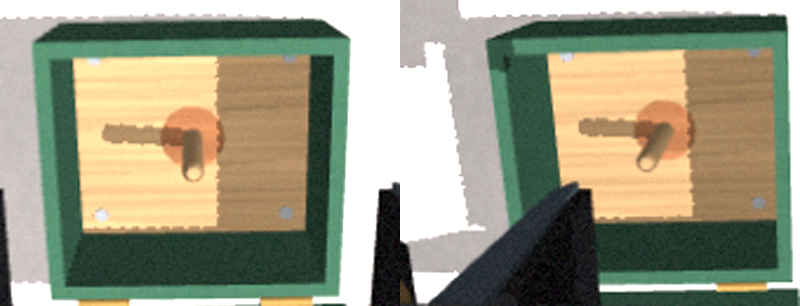

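```bash
python3 - <<'E'
from h import *
w=pickle.load(open("w1.pkl","rb"));f=pickle.load(open("w2.pkl","rb"));t=pickle.load(open("top0.pkl","rb"))
k=400/170; A=lambda x,y:(170+(x+.5)/k-.5,130+(y+.5)/k-.5); B=lambda x,y:(90+(x-400+.5)/k-.5,130+(y+.5)/k-.5)
print("tip",tri([w,f],[A(193,174),B(650,161)]))
print("seat",tri([w,f],[A(193,137),B(664,129)]))
print("front left corner",tri([w,f],[A(349,38),B(787,17)]))
print(plane(f,[B(650,161)],96),plane(f,[B(664,129)],11))
c=plane(f,[B(488,38),B(787,17)],100);print(c)
E
```

```text
tip (array([ 514.49537527, -189.75503869,   81.27439383]), [1.1353076991076447, 1.1353076991078954])
seat (array([ 508.97460996, -190.96207192,   15.51185671]), [0.274233117964437, 0.2742331179645725])
front left corner (array([ 399.9347684 , -123.11652098,  103.37639301]), [4.538566231663433, 4.538566231663478])
[[ 508.1737871 -188.3612727   96.       ]] [[ 510.03630096 -191.41429435   11.        ]]
[[ 451.46870765 -303.08525637  100.        ]
 [ 395.76065675 -123.50653885  100.        ]]
```

Call:
step_arm(steps=[[0,0,0,-20,48,6,1],[0,0,0,-20,48,6,1],[0,0,0,-20,48,6,1],[0,0,0,-20,48,6,1],[0,0,0,-20,48,6,1],[0,0,0,-20,48,6,1],[0,0,0,-20,48,6,1],[0,0,0,-20,48,6,1]])

```text
time_s: 5.25
ee_pos: [485.6, 289.8, 341.7]
ee_rot: [-180.0, 0.0, -166.4]
force: [0.5, -0.1, 0.8]
gripper_width: 91.6
gripper_force: 0.0
```

Call:
step_arm(steps=[[0,0,0,-22,50,20,1],[0,0,0,-20,51,20,1],[0,0,0,0,0,20,1],[0,0,0,0,0,20,1],[0,0,0,0,0,0,1],[0,0,0,0,0,0,1],[0,0,0,0,0,0,1],[0,0,0,0,0,0,1]])

```text
time_s: 6.25
ee_pos: [502.7, 396.2, 262.8]
ee_rot: [180.0, 0.1, -166.4]
force: [-0.5, -0.1, 0.4]
gripper_width: 91.4
gripper_force: 0.0
```

```bash
python3 - <<'E'
from h import *
f=grab("wrist"); pickle.dump(f,open("w3.pkl","wb")); im=f["image"]
m=green(im); cs=[c for c in cv2.findContours(m,0,2)[0] if cv2.contourArea(c)>300]
for c in cs: print(cv2.contourArea(c),cv2.boundingRect(c),cv2.fitEllipse(c) if len(c)>5 else 0)
cv2.imwrite("pics/w3.png",cv2.convertScaleAbs(cv2.resize(im,(800,600)),alpha=1.5)); plan([504,396,230],194.3)
E
```

```text
2046.5 (227, 139, 50, 55) ((251.26515197753906, 166.5800018310547), (48.06782531738281, 54.2192497253418), 178.720458984375)
at [502.6 396.2 262.6] [ 1.7998e+02  6.0000e-02 -1.6636e+02] w 91.5 t 6.3
shift [-1.3 -0.5 32.6]
turn [ 0.02  0.06 -0.66]
```

View pics/w3.png

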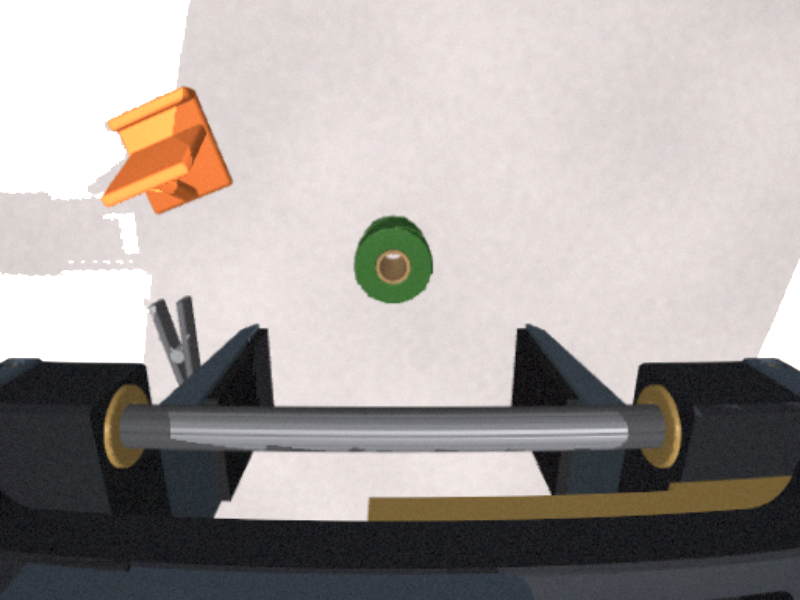

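The spool's core end is at (393,267) in the 800 px view, centred between the fingers. The nearest neighbour, the spring clip, is about 200 px away.

```bash
python3 - <<'E'
from h import *
f=pickle.load(open("w3.pkl","rb"));t=pickle.load(open("top0.pkl","rb"));s=pickle.load(open("scene0.pkl","rb"))
p=((393.5)/1.5625-.5,(267)/1.5625-.5)
x=plane(f,[p],80)[0]; print(x,tri([f,t,s],[p,(87.2,216.5),(330.7,102.4)]))
plan([x[0],x[1],36],194.3)
E
```

```text
[504.34603025 397.82765424  80.        ] (array([504.2749034 , 397.12228502,  77.4199099 ]), [1.0398187723139904, 0.786241484834009, 1.7766290891779715])
at [502.6 396.2 262.6] [ 1.7998e+02  6.0000e-02 -1.6636e+02] w 91.5 t 6.3
shift [ -1.9   1.1 226.6]
turn [ 0.02  0.06 -0.66]
```

Call:
step_arm(steps=[[0,0,0,-2,1,38,1],[0,0,0,0,0,38,1],[0,0,0,0,0,38,1],[0,0,0,0,0,38,1],[0,0,0,0,0,38,1],[0,0,0,0,0,20,1],[0,0,0,0,0,16,1],[0,0,0,0,0,0,1]])

```text
time_s: 7.3
ee_pos: [503.7, 397.3, 35.1]
ee_rot: [-180.0, -0.1, -166.4]
force: [-0.0, -0.0, 0.5]
gripper_width: 91.0
gripper_force: 0.0
```

Call:
step_arm(steps=[[0,0,0,0,0,0,0.5],[0,0,0,0,0,0,0.5],[0,0,0,0,0,0,0.5],[0,0,0,0,0,0,0.5],[0,0,0,0,0,0,0.5],[0,0,0,0,0,0,0.5],[0,0,0,0,0,0,0.5],[0,0,0,0,0,0,0.5]], force=20)

```text
time_s: 8.3
ee_pos: [504.3, 397.7, 36.5]
ee_rot: [180.0, 0.0, -166.3]
force: [-1.4, -0.5, 4.8]
gripper_width: 59.0
gripper_force: 20.0
```

Call:
step_arm(steps=[[0,0,0,0,0,-10,0.4],[0,0,0,0,0,-20,0.4],[0,0,0,0,0,-30,0.4],[0,0,0,0,0,-35,0.4],[0,0,0,0,0,-35,0.4],[0,0,0,0,0,-35,0.4],[0,0,0,0,0,-20,0.4],[0,0,0,0,0,0,0.4]])

```text
time_s: 9.3
ee_pos: [504.6, 398.1, 222.5]
ee_rot: [179.9, 0.2, -166.3]
force: [0.1, 0.7, -1.5]
gripper_width: 58.4
gripper_force: 20.0
```

```bash
python3 - <<'E'
from h import *
f=grab("wrist"); pickle.dump(f,open("w4.pkl","wb"));im=f["image"]
cv2.imwrite("pics/w4.png",cv2.convertScaleAbs(cv2.resize(im[120:360,80:430],(800,548)),alpha=1.5))
plan([509.7,-190.7,221],194.3)
E
```

```text
at [504.  397.6 220.8] [ 1.8000e+02  1.0000e-02 -1.6635e+02] w 58.5 t 9.35
shift [ 1.333e+02 -5.730e+02 -3.000e-01]
turn [ 0.    0.01 -0.65]
```

View pics/w4.png

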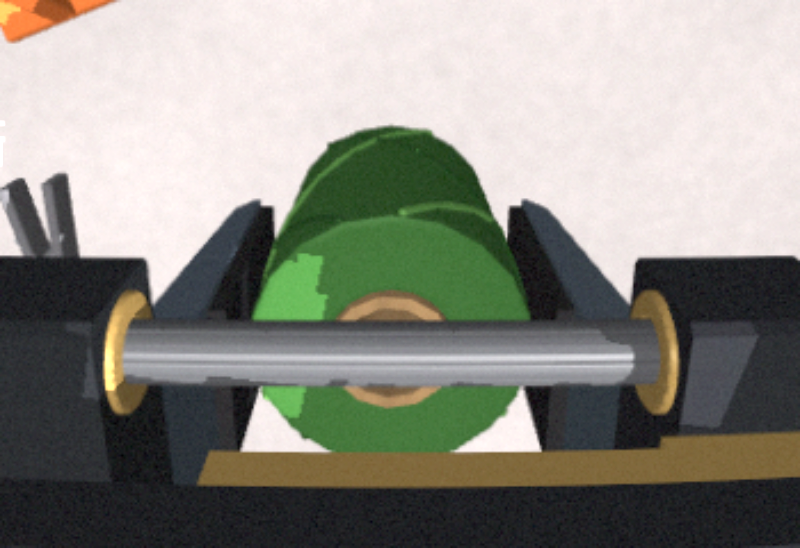

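The spool is upright and centred between the pads, with its core at (391,350) in the crop. I'm moving to just above the spindle.

Call:
step_arm(steps=[[0,0,0,10,-20,0,0.4],[0,0,0,20,-40,0,0.4],[0,0,0,30,-50,0,0.4],[0,0,0,30,-50,0,0.4],[0,0,0,25,-50,0,0.4],[0,0,0,18,-50,0,0.4],[0,0,0,0,-50,0,0.4],[0,0,0,0,-50,0,0.4]])

```text
time_s: 10.35
ee_pos: [458.8, 14.9, 219.6]
ee_rot: [180.0, -0.1, -166.3]
force: [0.9, 0.4, -0.7]
gripper_width: 58.7
gripper_force: 20.0
```

Call:
step_arm(steps=[[0,0,0,0,-50,0,0.4],[0,0,0,0,-50,0,0.4],[0,0,0,0,-50,0,0.4],[0,0,0,0,-40,0,0.4],[0,0,0,0,-23,0,0.4],[0,0,-0.6,0,0,0,0.4],[0,0,0,0,0,0,0.4],[0,0,0,0,0,0,0.4]])

```text
time_s: 11.35
ee_pos: [509.8, -189.3, 221.0]
ee_rot: [180.0, -0.0, -165.7]
force: [0.3, 0.5, -0.9]
gripper_width: 58.6
gripper_force: 20.0
```

```bash
python3 - <<'E'
from h import *
f=pickle.load(open("w4.pkl","rb")); s=f["st"]
c=plane(f,[(80+391.5/2.286-.5,120+350.5/2.283-.5)],s["ee_pos"][2]+44)[0]; off=(c-s["ee_pos"])[:2]; print("spool off",off)
plan([509.7-off[0],-190.7-off[1],140],194.3)
for n in("top","scene"):
    g=grab(n); pickle.dump(g,open(n+"5.pkl","wb"))
a,b=[pickle.load(open(n+"5.pkl","rb"))["image"] for n in("top","scene")]
cv2.imwrite("pics/c5.png",cv2.convertScaleAbs(np.hstack([cv2.resize(a[130:280,250:400],(400,400),interpolation=2),cv2.resize(b[110:270,130:290],(400,400),interpolation=2)]),alpha=1.6))
E
```

```text
spool off [-0.98605632  0.01173331]
at [ 509.8 -189.3  221. ] [ 1.7997e+02 -1.0000e-02 -1.6567e+02] w 58.6 t 11.35
shift [-0.5 -1.6 81. ]
turn [ 0.03 -0.01  0.03]
```

View pics/c5.png

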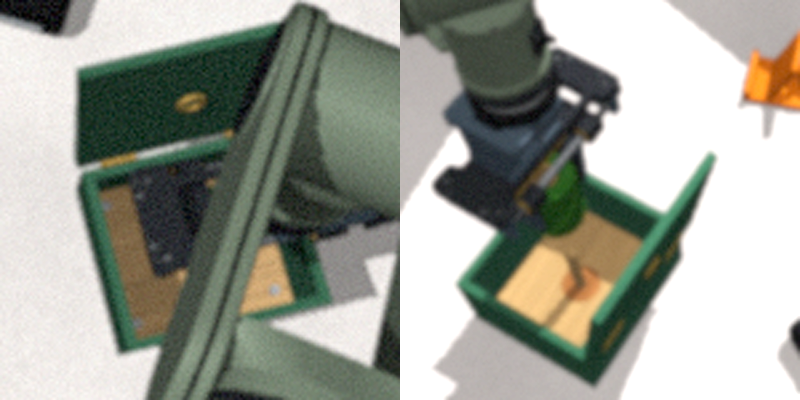

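The views show the gripper with the spool over the box and clear of the lid. I'm lowering it to just above the tip.

Call:
step_arm(steps=[[0,0,0,0,-1,15,0.4],[0,0,0,0,0,20,0.4],[0,0,0,0,0,20,0.4],[0,0,0,0,0,15,0.4],[0,0,0,0,0,12,0.4],[0,0,0,0,0,0,0.4],[0,0,0,0,0,0,0.4],[0,0,0,0,0,0,0.4]])

```text
time_s: 12.45
ee_pos: [510.8, -191.8, 139.7]
ee_rot: [-179.9, 0.1, -165.8]
force: [-0.6, -0.3, -1.1]
gripper_width: 58.7
gripper_force: 20.0
```

Call:
step_arm(steps=[[0,0,0,0,0,3,0.4],[0,0,0,0,0,3,0.4],[0,0,0,0,0,3,0.4],[0,0,0,0,0,3,0.4],[0,0,0,0,0,0,0.4],[0,0,0,0,0,0,0.4],[0,0,0,0,0,0,0.4],[0,0,0,0,0,0,0.4]])

```text
time_s: 13.45
ee_pos: [510.3, -191.6, 127.1]
ee_rot: [-180.0, 0.0, -165.8]
force: [0.1, -0.1, -0.1]
gripper_width: 58.7
gripper_force: 20.0
```

Call:
step_arm(steps=[[0,0,0,0,0,4,0.4],[0,0,0,0,0,4,0.4],[0,0,0,0,0,4,0.4],[0,0,0,0,0,4,0.4],[0,0,0,0,0,0,0.4],[0,0,0,0,0,0,0.4],[0,0,0,0,0,0,0.4],[0,0,0,0,0,0,0.4]])

```text
time_s: 14.45
ee_pos: [510.4, -191.6, 111.1]
ee_rot: [-180.0, 0.0, -165.7]
force: [0.4, 0.0, -1.7]
gripper_width: 59.1
gripper_force: 20.0
```

Call:
step_arm(steps=[[0,0,0,0,0,8,0.4],[0,0,0,0,0,8,0.4],[0,0,0,0,0,8,0.4],[0,0,0,0,0,8,0.4],[0,0,0,0,0,8,0.4],[0,0,0,0,0,8,0.4],[0,0,0,0,0,8,0.4],[0,0,0,0,0,0,0.4]])

```text
time_s: 15.45
ee_pos: [509.8, -191.4, 54.2]
ee_rot: [180.0, -0.1, -165.8]
force: [0.2, -0.4, -1.6]
gripper_width: 58.6
gripper_force: 20.0
```

Call:
step_arm(steps=[[0,0,0,0,0,2,0.4],[0,0,0,0,0,2,0.4],[0,0,0,0,0,1,0.4],[0,0,0,0,0,1,0.4],[0,0,0,0,0,0,0.4],[0,0,0,0,0,0,0.4],[0,0,0,0,0,0,0.4],[0,0,0,0,0,0,0.4]])

```text
time_s: 16.45
ee_pos: [510.3, -191.6, 49.0]
ee_rot: [-180.0, 0.0, -165.8]
force: [0.6, 0.1, -1.0]
gripper_width: 58.6
gripper_force: 20.0
```

Next I'll go down gently until it touches. The seat is expected at a TCP height of about 47.

Call:
step_arm(steps=[[0,0,0,0,0,0.5,0.4],[0,0,0,0,0,0.5,0.4],[0,0,0,0,0,0.5,0.4],[0,0,0,0,0,0.5,0.4],[0,0,0,0,0,0,0.4],[0,0,0,0,0,0,0.4],[0,0,0,0,0,0,0.4],[0,0,0,0,0,0,0.4]])

```text
time_s: 17.45
ee_pos: [510.3, -191.6, 47.5]
ee_rot: [-180.0, 0.0, -165.7]
force: [-2.4, 0.6, 6.1]
gripper_width: 58.8
gripper_force: 20.0
```

Call:
step_arm(steps=[[0,0,0,0,0,0.5,0.4],[0,0,0,0,0,0.5,0.4],[0,0,0,0,0,0,0.4],[0,0,0,0,0,0,0.4],[0,0,0,0,0,0,0.4],[0,0,0,0,0,0,0.4],[0,0,0,0,0,0,0.4],[0,0,0,0,0,0,0.4]])

```text
time_s: 18.45
ee_pos: [510.4, -191.6, 47.4]
ee_rot: [-180.0, 0.0, -165.8]
force: [-2.7, 1.1, 11.5]
gripper_width: 58.5
gripper_force: 20.0
```

Contact force has built up, so the spool is on its seat. Now I'll release it and look from above.

Call:
step_arm(steps=[[0,0,0,0,0,0,0.85],[0,0,0,0,0,0,0.85],[0,0,0,0,0,0,0.85],[0,0,0,0,0,0,0.85],[0,0,0,0,0,0,0.85],[0,0,0,0,0,0,0.85],[0,0,0,0,0,0,0.85],[0,0,0,0,0,0,0.85]])

```text
time_s: 19.45
ee_pos: [510.3, -191.6, 46.0]
ee_rot: [-180.0, 0.0, -165.8]
force: [0.2, -0.3, 0.5]
gripper_width: 77.2
gripper_force: 0.0
```

Call:
step_arm(steps=[[0,0,0,0,0,-10,0.85],[0,0,0,0,0,-25,0.85],[0,0,0,0,0,-45,0.85],[0,0,0,0,0,-60,0.85],[0,0,0,0,0,-60,0.85],[0,0,0,15,0,-60,0.85],[0,0,0,30,0,-60,0.85],[0,0,0,40,0,-30,0.85]])

```text
time_s: 20.45
ee_pos: [429.7, -212.2, 395.7]
ee_rot: [-179.8, 0.2, -165.7]
force: [-0.4, -0.2, -0.5]
gripper_width: 77.4
gripper_force: 0.0
```

```bash
python3 - <<'E'
from h import *
f=grab("wrist"); pickle.dump(f,open("w6.pkl","wb"));im=f["image"]
cv2.imwrite("pics/w6.png",cv2.convertScaleAbs(cv2.resize(im,(800,600)),alpha=1.5))
plan([490,-190,400],104.3)
E
```

```text
at [ 425.9 -213.4  399.7] [-179.5     0.27 -165.84] w 77.3 t 20.5
shift [-67.8   7.   -0. ]
turn [-0.18  0.6  89.86]
```

View pics/w6.png

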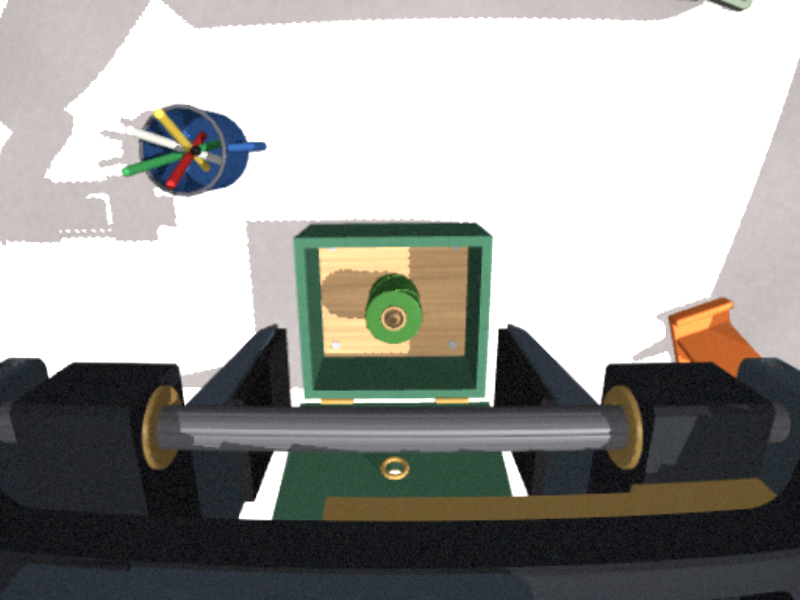

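The spool stands on the spindle, with the tip visible in its bore at (394,318). Now I'll measure the lid's free edge and plan the grasp.

```bash
cat >> h.py <<'E'
C=np.array([509.5,-191.0,0]); YB=14.25
bx=np.array([np.cos(np.radians(YB)),np.sin(np.radians(YB)),0])
def lidpt(th,r,o=5):
    t=np.radians(th); return C+bx*(88-r*np.cos(t)+o*np.sin(t))+np.array([0,0,100+r*np.sin(t)+o*np.cos(t)])
E
python3 - <<'E'
from h import *
t=pickle.load(open("top0.pkl","rb"));s=pickle.load(open("scene0.pkl","rb"))
T=lambda x,y:(265+x/3.25-.35,130+(y-300)/2.143-.3)
S=lambda x,y:(150+(x-390)*110/390-.35,165+(y-300)/3-.3)
a=tri([t,s],[T(47,355),S(762,320)]);b=tri([t,s],[T(347,313),S(593,520)])
print(a,b,(a[0]+b[0])/2); print("pred",lidpt(102,182),lidpt(102,182,0))
for th in(102,60): print(th,lidpt(th,150,4),lidpt(th,240,4))
plan(lidpt(102,250,4)+[0,0,20],YB+90,tilt=12)
E
```

```text
(array([613.27436546, -65.22992042, 278.30617227]), [2.2568194223405493, 2.256819422340548]) (array([ 660.86092609, -255.27267436,  275.80675478]), [0.7639738071762132, 0.7639738071761695]) [ 637.06764577 -160.25129739  277.05646353]
pred [ 636.20820207 -158.82021613  276.98330488] [ 631.46794763 -160.0240874   278.02286333]
102 [ 628.81168919 -160.6986911   245.89049335] [ 646.94798854 -156.09265784  333.92377741]
60 [ 525.45751619 -186.94730717  231.90381057] [ 481.84212525 -198.02420536  309.84609691]
at [ 425.9 -213.4  399.7] [-179.5     0.27 -165.84] w 77.3 t 20.5
shift [-230.2    1.8   37.1]
turn [ 9.25 10.01 89.48]
```

Call:
step_arm(steps=[[0,0,10.5,0,0,0,0.85],[0,0,10.5,0,0,0,0.85],[0,0,10.5,0,0,0,0.85],[0,0,10.5,0,0,0,0.85],[0,0,10.5,0,0,0,0.85],[0,0,10.5,0,0,0,0.85],[0,0,10.5,0,0,0,0.85],[0,0,10.5,0,0,0,0.85]])

```text
time_s: 21.5
ee_pos: [429.7, -211.7, 392.3]
ee_rot: [180.0, 0.0, 109.9]
force: [-0.1, 0.3, 0.9]
gripper_width: 77.7
gripper_force: 0.0
```

Call:
step_arm(steps=[[0,0,5.9,0,0,0,0.7],[0,0,0,0,50,0,0.7],[0,0,0,0,50,0,0.7],[0,0,0,0,50,0,0.7],[0,0,0,0,50,0,0.7],[0,0,0,0,30,0,0.7],[6,0,0,0,0,0,0.7],[6,0,0,0,0,0,0.7]])

```text
time_s: 22.5
ee_pos: [652.6, -154.7, 392.6]
ee_rot: [-167.9, 0.0, 104.3]
force: [0.0, -0.9, -0.7]
gripper_width: 64.1
gripper_force: 0.0
```

```bash
python3 - <<'E'
from h import *
plan(lidpt(102,195,4),YB+90,tilt=12); plan(lidpt(102,150,4)); import workcell; print(workcell.state()["qpos"])
E
```

```text
at [ 652.6 -154.7  392.6] [-1.6786e+02  4.0000e-02  1.0434e+02] w 64.1 t 22.5
shift [  0.2   6.7 103.6]
turn [-0.14  0.05  0.08]
at [ 652.6 -154.7  392.6] [-1.6786e+02  4.0000e-02  1.0434e+02] w 64.1 t 22.5
shift [  0.2   6.9 148.6]
[-11.66201139  33.30068013  41.38483719  -5.92825693 116.11693256
 -28.10372646]
```

Call:
step_arm(steps=[[0,0,0,0,6.5,20,0.7],[0,0,0,0,0,30,0.7],[0,0,0,0,0,30,0.7],[0,0,0,0,0,20,0.7],[0,0,0,0,0,16,0.7],[0,0,0,0,0,16,0.7],[0,0,0,0,0,16,0.7],[0,0,0,0,0,0,0.7]])

```text
time_s: 23.5
ee_pos: [628.3, -160.8, 245.0]
ee_rot: [-167.9, -0.1, 104.3]
force: [0.1, 0.4, 0.8]
gripper_width: 63.7
gripper_force: 0.0
```

```bash
python3 - <<'E'
from h import *
plan(lidpt(102,150,4),YB+90,tilt=12)
f=grab("wrist"); g=grab("scene")
cv2.imwrite("pics/l.png",cv2.convertScaleAbs(np.hstack([cv2.resize(f["image"],(400,300)),cv2.resize(g["image"][100:270,120:347],(400,300),interpolation=2)]),alpha=1.5))
E
```

```text
at [ 628.3 -160.8  245. ] [-1.6787e+02 -6.0000e-02  1.0434e+02] w 63.7 t 23.5
shift [ 0.   0.3 -1. ]
turn [-0.13 -0.04  0.1 ]
```

View pics/l.png

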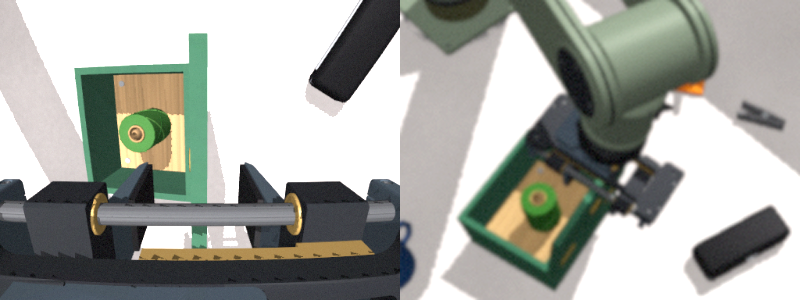

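The lid's edge is midway between the open fingers (x≈199 in the left panel), and the spool is still seated. Now I'll close on the lid.

Call:
step_arm(steps=[[0,0,0,0,0,0,0],[0,0,0,0,0,0,0],[0,0,0,0,0,0,0],[0,0,0,0,0,0,0],[0,0,0,0,0,0,0],[0,0,0,0,0,0,0],[0,0,0,0,0,0,0],[0,0,0,0,0,0,0]], force=25)

```text
time_s: 24.6
ee_pos: [629.6, -160.9, 245.6]
ee_rot: [-168.1, 0.0, 104.4]
force: [2.6, -0.3, -1.8]
gripper_width: 9.7
gripper_force: 25.0
```

Call:
step_arm(steps=[[-0.7,0,0,0,-1.8,0,0],[-1.3,0,0,0,-3.4,-0.1,0],[-1.3,0,0,0,-3.4,-0.1,0],[-1.3,0,0,0,-3.4,-0.1,0],[-1.3,0,0,0,-3.4,-0.1,0],[-1.3,0,0,0,-3.4,-0.1,0],[-1.3,0,0,0,-3.4,-0.1,0],[-0.7,0,0,0,-1.8,0,0]])

```text
time_s: 25.6
ee_pos: [605.8, -167.2, 249.5]
ee_rot: [-177.2, 0.0, 104.3]
force: [3.3, -1.7, -6.0]
gripper_width: 10.3
gripper_force: 25.0
```

```bash
python3 - <<'E'
from h import *
import workcell; print(workcell.state()["force"],workcell.state()["torque"])
plan(lidpt(102-9.2,150),YB+90,tilt=12-9.2)
E
```

```text
[ 3.28593087 -1.65885381 -6.01855782] [-0.02984877 -1.24036148  0.50981235]
at [ 605.8 -167.2  249.5] [-1.7725e+02  2.0000e-02  1.0433e+02] w 10.3 t 25.6
shift [ 0.6  1.1 -0.1]
turn [0.05 0.02 0.08]
```

Call:
step_arm(steps=[[-0.8,0,0,0,-2.1,0,0],[-1.4,0,0,0,-3.7,-0.1,0],[-1.4,0,0,0,-3.7,-0.1,0],[-1.4,0,0,0,-3.7,-0.1,0],[-1.4,0,0,0,-3.7,-0.1,0],[-1.4,0,0,0,-3.7,-0.1,0],[-1.4,0,0,0,-3.7,-0.1,0],[-1.4,0,0,0,-3.7,-0.1,0]])

```text
time_s: 26.6
ee_pos: [578.7, -174.4, 248.9]
ee_rot: [172.1, 0.0, 104.3]
force: [5.7, -3.8, -9.1]
gripper_width: 10.2
gripper_force: 25.0
```

Call:
step_arm(steps=[[-1.4,0,0,0,-3.7,-0.1,0],[-1.4,0,0,0,-3.7,-0.1,0],[-1.4,0,0,0,-3.7,-0.1,0],[-1.4,0,0,0,-3.7,-0.1,0],[-1.4,0,0,0,-3.7,-0.1,0],[-1.4,0,0,0,-3.7,-0.1,0],[-1.4,0,0,0,-3.7,-0.1,0],[-0.8,0,0,0,-2.1,0,0]])

```text
time_s: 27.6
ee_pos: [552.2, -181.4, 243.0]
ee_rot: [161.6, 0.1, 104.3]
force: [8.7, -5.6, -12.6]
gripper_width: 10.3
gripper_force: 25.0
```

```bash
python3 - <<'E'
from h import *
import workcell; print(workcell.state()["force"],workcell.state()["torque"])
plan(lidpt(60,150),YB+90,tilt=-30)
E
```

```text
[  8.7032968   -5.58293152 -12.62617101] [-0.76907145 -1.26203003  0.17883539]
at [ 552.2 -181.4  243. ] [1.6158e+02 6.0000e-02 1.0429e+02] w 10.3 t 27.6
shift [  1.2 -28.4   1.7]
turn [-11.58   0.04   0.06]
```

Call:
step_arm(steps=[[-1.0,0,0,0.2,-2.4,0.2,0],[-1.7,0,0,0.2,-4.2,0.2,0],[-1.7,0,0,0.2,-4.2,0.2,0],[-1.7,0,0,0.2,-4.2,0.3,0],[-1.7,0,0,0.2,-4.2,0.3,0],[-1.7,0,0,0,-4.2,0.3,0],[-1.3,0,0,0,-3.2,0.2,0],[-0.7,0,0,0,-1.8,0.2,0]])

```text
time_s: 28.6
ee_pos: [527.4, -188.1, 232.2]
ee_rot: [150.0, 0.3, 104.3]
force: [1.5, -9.3, -1.0]
gripper_width: 10.2
gripper_force: 25.0
```

Call:
step_arm(steps=[[0,0,0,0,0,0,0],[0,0,0,0,0,0,0],[0,0,0,0,0,0,0],[0,0,0,0,0,0,0],[0,0,0,0,0,0,0],[0,0,0,0,0,0,0],[0,0,0,0,0,0,0],[0,0,0,0,0,0,0]])

```text
time_s: 29.6
ee_pos: [527.6, -188.0, 232.3]
ee_rot: [150.1, 0.3, 104.3]
force: [2.2, -8.8, -2.1]
gripper_width: 10.3
gripper_force: 25.0
```

```bash
python3 - <<'E'
from h import *
import workcell; s=workcell.state(); print(s["force"],s["qvel"].round(2))
plan(lidpt(60,150),YB+90,tilt=-30)
# lid angle from the grasp point between the pads (offset 5 mm outward of inner face)
A=R.from_euler("xyz",s["ee_rot"],degrees=True); q=s["ee_pos"]-A.apply([0,0,19])-C-88*bx-[0,0,100]
X=q@bx; print("lid",np.degrees(np.arctan2(q[2],-X)-np.arcsin(5/np.hypot(X,q[2]))),"r",np.hypot(X,q[2]))
t=pickle.load(open("top0.pkl","rb")); g=grab("top")
h=lambda im,lo,hi:cv2.inRange(cv2.cvtColor(im,cv2.COLOR_BGR2HSV),lo,hi)
for n,lo,hi,b in(("mug",(105,100,20),(130,255,255),(380,235,460,300)),("stand",(3,150,60),(20,255,255),(140,205,210,265)),("case",(0,0,0),(180,255,35),(205,95,290,150)),("clip",(0,0,0),(180,255,60),(150,145,185,195))):
    for f in(t,g):
        x0,y0,x1,y1=b; m=cv2.moments(h(f["image"][y0:y1,x0:x1],lo,hi),True); print(n,m["m00"],round(m["m10"]/max(m["m00"],1),1),round(m["m01"]/max(m["m00"],1),1))
E
```

```text
[ 2.16380986 -8.820156   -2.10951568] [-0.04  0.05 -0.03  0.02  0.04 -0.04]
at [ 527.6 -188.   232.3] [150.08   0.32 104.3 ] w 10.3 t 29.6
shift [ 1.6 -0.7 -0.5]
turn [-0.08  0.25  0.21]
lid 60.2608369711459 r 168.57370406774524
mug 514.0 34.1 32.9
mug 53.0 41.9 24.3
stand 910.0 32.9 30.5
stand 905.0 32.8 30.5
case 1135.0 42.8 28.8
case 1129.0 42.7 28.8
clip 232.0 15.6 27.1
clip 211.0 15.5 26.9
```

```bash
python3 - <<'E'
from h import *
for f in(pickle.load(open("scene0.pkl","rb")),grab("scene")):
    m=cv2.moments(cv2.inRange(cv2.cvtColor(f["image"][215:275,75:140],cv2.COLOR_BGR2HSV),(105,100,20),(130,255,255)),True); print(m["m00"],m["m10"]/max(1,m["m00"]),m["m01"]/max(1,m["m00"]))
import workcell; print(workcell.job_done())
E
```

```text
564.0 36.64716312056738 33.991134751773046
579.0 36.44041450777202 34.23834196891192
the job is handed in; nothing more can be done
None
```

The spool is down on its seat on the spindle, and the gripper is holding the lid still at about 60° from shut. In the before-and-after pictures the mug, glasses case, phone stand and spring clip haven't moved. The job was handed in at about 30 s; no verdict was returned.

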